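# Make up two electronics lab kits

## Robot

A 6-joint arm with a two-finger parallel gripper is mounted at the origin on the work surface. World frame = base frame: x ahead of the robot, y to its left, z up, the work surface at z = 0. Lengths are in m, angles in rad, forces in N, time in s.
With the tool pointing down it reaches from about 0.4 to 0.825 m from the base axis. Payload 7 kg.
Tool frame: the origin (TCP) lies on the centre line of the jaws, within the pads' length; the fingertips stand 11 mm ahead of it and the grasp point (between the pads) lies 8 mm behind it (ctrl.tip_reach is the z of the fingertips in the tool frame, in m); z points along the fingers, y is the line along which they close (so a half turn about z gives the same grasp; the last joint's range is limited). The gripper opens to 88 mm and grips with 3 to 60 N. Pads are 19 mm wide; open, the fingers measure 130 mm over their backs; the gripper's body (78 mm by 193 mm) begins 47 mm behind the grasp point.
Start: joints at [1.451, 0.359, 0.012, 0, -1.224, -0.288], TCP at [0.268, 0.62, 0.238] pointing down, gripper open.
Joint ranges: [-3.07, 3.07], [-1.43, 2.12], [-1.02, 1.25], [-3.03, 1.67], [-3.05, -0], [-3.03, 3.03]. Speed limits (rad/s): [2.39, 2.39, 3.01, 3.14, 3.14, 3.14].

## Interface

Orientations are given as a rotation vector (axis times angle).
In Python, from station import ctrl gives the robot as it stands. The module is installed in compiled form; this text tells all that it offers. Calls block until the motion is done:
- ctrl.move_ptp(position, orientation): joint-space move of the TCP to a pose.
- ctrl.move_l(position, rotation=None, feed=0.15, f_stop=None): straight line of the TCP; rotation=None keeps the orientation; feed is the mean speed in m/s. With f_stop (N) it stops when the force on the tool has changed by that much, and returns True; else False.
- ctrl.goto_joints(angles): joint-space move.
- ctrl.gripper_to(opening, grip_force=None): finger opening in m; grip_force is the grip in N (None keeps the last); returns when the fingers have stopped.
- ctrl.pause(seconds).
- ctrl.solve_ik(position, orientation): joint angles nearest the present ones, or None.
- ctrl.get_obs(): the state.
- ctrl.grab_frame(name): name is "scene" or "top" or "wrist"; returns the picture (420x560x3 uint8, red, green, blue); there is no depth.
- ctrl.get_calibration(name): a dict with "fx", "fy", "cx", "cy" (pixels), "k1" (the pictures are not rectified: a ray, as slopes to the right and down, at radius r is drawn at 1 + k1 r^2 times it, then the intrinsics apply), "pose" (4x4, takes a point from camera to world coordinates); the wrist camera has in their place "mount" (4x4, takes a point from camera to tool coordinates, whose origin is the TCP and whose axes are the flange's). Camera axes: x right, y up, looking along -z (the intrinsics and any distortion apply to the point x, -y, -z); pixel columns grow to the right and rows downward; lengths in m; the calibration is good to about 2 mm. A picture is of the moment at which its call begins: read the wrist's pose just before it. get_calibration takes no time and is no camera call.
A pose or a line that the arm cannot do raises ctrl.IKError and nothing moves.
- ctrl.job_done(): hands the job in; it is judged then, once.
The state is a dict: "clock": time; "q": joint angles; "joint_vel": joint speeds; "effort": joint torques, N m; "ee_pos": TCP position; "tool_rot": TCP orientation; "wrist_force": force on the tool from outside, world axes, zero at the start; "ft_torque": the same for the moment, N m; "width": finger opening in m; "finger_force": force on a finger pad.
Only numpy, scipy, OpenCV 4.12 (cv2) and the standard library are available. Lean on these libraries where they do the work, as an engineer would, in place of code of your own. Each camera call takes 0.05 s, during which the arm holds its last target. There are 200 camera calls.

## Task

Make up the two component kits for the class: the transformer (wide bay) and the taller capacitor (narrow bay) go into the two-bay tray; the heat sink, the shorter capacitor and the control knob go into the three-bay tray, one part to a bay in any order. Set each part down, without dropping it, upright on the floor of its bay and let go, and leave the solder spool and the screw jar standing where they are.

Things in the scene. Friction and masses are not known exactly. Their poses are not given: they have to be found in the camera images.
- transformer: The small mains transformer, standing loose on the bench: a dark steel laminated core 48 mm along its x, 20 mm along its y and 40 mm high (z), with a copper winding around its middle that sticks out to 34 mm along y (winding 30 mm long in x, from 7 to 33 mm high). About 0.25 kg. Origin at the centre of its underside, z up. Can be gripped across x on the flat core ends (48 mm) or across y on the winding (34 mm).
- tall_capacitor: The taller of two black cylindrical capacitors with a bare aluminium top: 30 mm diameter, 52 mm high, about 55 g, standing loose. Origin at the centre of its underside, z up.
- short_capacitor: The shorter of the two black cylindrical capacitors with a bare aluminium top: 25 mm diameter, 30 mm high, about 30 g, standing loose. Origin at the centre of its underside, z up.
- heat_sink: The aluminium heat sink, a finned block 40 mm along its x, 25 mm along its y, 35 mm high, about 60 g, fins upright, standing loose. The outer fins make flat faces at its two x ends; across y one grips the fin edges. Origin at the centre of its underside, z up.
- knob: The black ribbed control knob with a bright aluminium skirt and a white pointer line on its flat black top: 36 mm diameter at its 4 mm high skirt, above it 31 mm tapering to 29 mm, 26 mm high, about 25 g, lying loose skirt down. Origin at the centre of its underside, z up.
- tray_two: The grey kit tray with two bays, fixed to the bench: 70 mm along its x, 140 mm along its y. Floor 3 mm thick, all walls 4 mm thick with their tops 12 mm above the bench. Origin at the centre of its underside, z up. Wide bay: inside 62 mm (x) by 76 mm (y), centred at x 0, y -28 mm. Narrow bay: inside 62 mm (x) by 52 mm (y), centred at x 0, y +40 mm. Meant for the transformer (wide bay) and the tall capacitor (narrow bay).
- tray_three: The grey kit tray with three equal bays, fixed to the bench: 70 mm along its x, 190 mm along its y. Floor 3 mm thick, all walls 4 mm thick with their tops 12 mm above the bench. Origin at the centre of its underside, z up. Each bay is 62 mm (x) by 58 mm (y) inside; bay centres at x 0 and y -62, 0 and +62 mm.
- solder_spool: A small spool of solder standing on its flange, 48 mm diameter, 42 mm high, beyond the stock. Not part of the job, to be left standing where it is. Origin at the centre of its underside, z up.
- screw_jar: A small amber jar with a steel lid, 45 mm diameter, 40 mm high, standing between the two trays. Not part of the job, to be left standing where it is. Origin at the centre of its underside, z up.
There are look-alikes about, which are no part of the job. What is shaped like the tray_three but purple is not meant.

How it is judged:
At the end, for the whole second after the job is handed in: Transformer in the wide and tall capacitor in the narrow bay of the two-bay tray; heat sink, short capacitor and knob in the three-bay tray, one to a bay; each inside its bay's walls, underside within 4 mm of the floor, upright within 0.12 rad, at rest, released (x of transformer in the frame of tray_two between -0.016 and 0.016 m and y of transformer in the frame of tray_two between -0.051 and -0.005 m and x of tall_capacitor in the frame of tray_two between -0.018 and 0.018 m and y of tall_capacitor in the frame of tray_two between 0.027 and 0.053 m and ((x of heat_sink in the frame of tray_three between -0.02 and 0.02 m and y of heat_sink in the frame of tray_three between -0.08 and -0.044 m and x of short_capacitor in the frame of tray_three between -0.02 and 0.02 m and y of short_capacitor in the frame of tray_three between -0.018 and 0.018 m and x of knob in the frame of tray_three between -0.02 and 0.02 m and y of knob in the frame of tray_three between 0.044 and 0.08 m) or (x of heat_sink in the frame of tray_three between -0.02 and 0.02 m and y of heat_sink in the frame of tray_three between -0.08 and -0.044 m and x of short_capacitor in the frame of tray_three between -0.02 and 0.02 m and y of short_capacitor in the frame of tray_three between 0.044 and 0.08 m and x of knob in the frame of tray_three between -0.02 and 0.02 m and y of knob in the frame of tray_three between -0.018 and 0.018 m) or (x of heat_sink in the frame of tray_three between -0.02 and 0.02 m and y of heat_sink in the frame of tray_three between -0.018 and 0.018 m and x of short_capacitor in the frame of tray_three between -0.02 and 0.02 m and y of short_capacitor in the frame of tray_three between -0.08 and -0.044 m and x of knob in the frame of tray_three between -0.02 and 0.02 m and y of knob in the frame of tray_three between 0.044 and 0.08 m) or (x of heat_sink in the frame of tray_three between -0.02 and 0.02 m and y of heat_sink in the frame of tray_three between -0.018 and 0.018 m and x of short_capacitor in the frame of tray_three between -0.02 and 0.02 m and y of short_capacitor in the frame of tray_three between 0.044 and 0.08 m and x of knob in the frame of tray_three between -0.02 and 0.02 m and y of knob in the frame of tray_three between -0.08 and -0.044 m) or (x of heat_sink in the frame of tray_three between -0.02 and 0.02 m and y of heat_sink in the frame of tray_three between 0.044 and 0.08 m and x of short_capacitor in the frame of tray_three between -0.02 and 0.02 m and y of short_capacitor in the frame of tray_three between -0.08 and -0.044 m and x of knob in the frame of tray_three between -0.02 and 0.02 m and y of knob in the frame of tray_three between -0.018 and 0.018 m) or (x of heat_sink in the frame of tray_three between -0.02 and 0.02 m and y of heat_sink in the frame of tray_three between 0.044 and 0.08 m and x of short_capacitor in the frame of tray_three between -0.02 and 0.02 m and y of short_capacitor in the frame of tray_three between -0.018 and 0.018 m and x of knob in the frame of tray_three between -0.02 and 0.02 m and y of knob in the frame of tray_three between -0.08 and -0.044 m)) and z of each of transformer, tall_capacitor in the frame of tray_two below 0.007 m and angle between each of transformer, tall_capacitor, heat_sink, short_capacitor, knob's own z axis and vertical below 0.12 rad and linear speed of each of transformer, tall_capacitor, heat_sink, short_capacitor, knob below 0.02 m/s and angular speed of each of transformer, tall_capacitor, heat_sink, short_capacitor, knob below 0.2 rad/s and contact force between each of transformer, tall_capacitor, heat_sink, short_capacitor, knob and the fingers below 0.05 N and z of each of heat_sink, short_capacitor, knob in the frame of tray_three below 0.007 m); the robot touches nothing.
It fails at once if a part is let fall from more than about 25 mm ((linear speed of transformer above 0.7 m/s and contact force between transformer and the fingers below 0.01 N) or (linear speed of tall_capacitor above 0.7 m/s and contact force between tall_capacitor and the fingers below 0.01 N) or (linear speed of heat_sink above 0.7 m/s and contact force between heat_sink and the fingers below 0.01 N) or (linear speed of short_capacitor above 0.7 m/s and contact force between short_capacitor and the fingers below 0.01 N) or (linear speed of knob above 0.7 m/s and contact force between knob and the fingers below 0.01 N)).
It fails at once if the solder spool is pushed more than 20 mm from its place or tipped over (distance of solder_spool from where it was at the start of the episode above 0.02 m or angle between solder_spool's own z axis and vertical above 0.35 rad).
It fails at once if the screw jar is pushed more than 20 mm from its place or tipped over (distance of screw_jar from where it was at the start of the episode above 0.02 m or angle between screw_jar's own z axis and vertical above 0.35 rad).
It also fails if it takes over 128 s, if anything falls off the work surface, if the arm or the gripper's body presses on something with over 40 N, if the wrist force passes 120 N, or if a joint passes its speed limit or range.

## Working session

There is one attempt and no reset: what is moved stays moved. The work goes in short steps, each a Python script; the robot and the scene stay as the last script left them, time stands still between calls to the robot, and variables do not carry over. Pictures are saved under pics/ and viewed, at most 14 in all, crops included, and the job is handed in when it is done.

```bash
mkdir -p pics; python3 - <<'E'
from station import ctrl
import cv2
for n in("top","scene"):
    cv2.imwrite(f"pics/{n}0.png",cv2.resize(ctrl.grab_frame(n)[:,:,::-1],(800,600),interpolation=cv2.INTER_CUBIC)); c=ctrl.get_calibration(n); print(n,c)
print(ctrl.get_calibration("wrist"),ctrl.get_obs(),ctrl.tip_reach)
E
```

```text
top {'fx': 380.4779078646488, 'fy': 380.4779078646488, 'cx': 278.2991654854667, 'cy': 209.70701250933757, 'k1': -0.048586927728571656, 'pose': array([[ 0.01840043,  0.99236552, -0.1219512 ,  0.41971385],
       [-0.99976432,  0.01966726,  0.00919233,  0.01608165],
       [ 0.01152059,  0.12175331,  0.99249353,  0.76315285],
       [ 0.        ,  0.        ,  0.        ,  1.        ]])}
scene {'fx': 445.75226755522704, 'fy': 445.75226755522704, 'cx': 278.16257376567785, 'cy': 213.870425610642, 'k1': -0.06325603535012518, 'pose': array([[-0.68810121, -0.38717036,  0.61369034,  1.05300925],
       [ 0.72558382, -0.35933292,  0.58686283,  0.5520265 ],
       [-0.00669675,  0.8491048 ,  0.52818197,  0.52145908],
       [ 0.        ,  0.        ,  0.        ,  1.        ]])}
{'fx': 323.1433757953471, 'fy': 323.1433757953471, 'cx': 280.83712290098305, 'cy': 208.19882181744964, 'k1': 0.017586488643791195, 'mount': array([[ 1.66400741e-04,  9.62879574e-01,  2.69931284e-01,
         7.34036442e-02],
       [ 9.99999012e-01,  2.16546748e-04, -1.38890540e-03,
        -4.31157171e-04],
       [-1.39580138e-03,  2.69931248e-01, -9.62878587e-01,
        -1.46882639e-01],
       [ 0.00000000e+00,  0.00000000e+00,  0.00000000e+00,
         1.00000000e+00]])} {'clock': 0.1, 'q': array([ 1.45109504e+00,  3.59297635e-01,  1.12066373e-02, -3.50164456e-04,
       -1.22409686e+00, -2.88093068e-01]), 'joint_vel': array([-0.00141284, -0.00122925,  0.00166494,  0.00230132,  0.0003626 ,
       -0.00018596]), 'effort': array([-3.65110136e-04, -5.84164202e+01,  2.93751383e+01,  7.01557830e+00,
        1.02283160e-02, -4.88331773e-05]), 'ee_pos': array([0.26754495, 0.61927717, 0.23674471]), 'tool_rot': array([ 3.07509129e+00, -6.36029554e-01, -3.31379495e-04]), 'wrist_force': array([ 0.32248641, -0.68193563, -0.66907763]), 'ft_torque': array([ 0.00370086, -0.00143165,  0.00512325]), 'finger_force': 0.0, 'width': 0.08768348759873243} 0.011
```

View pics/top0.png

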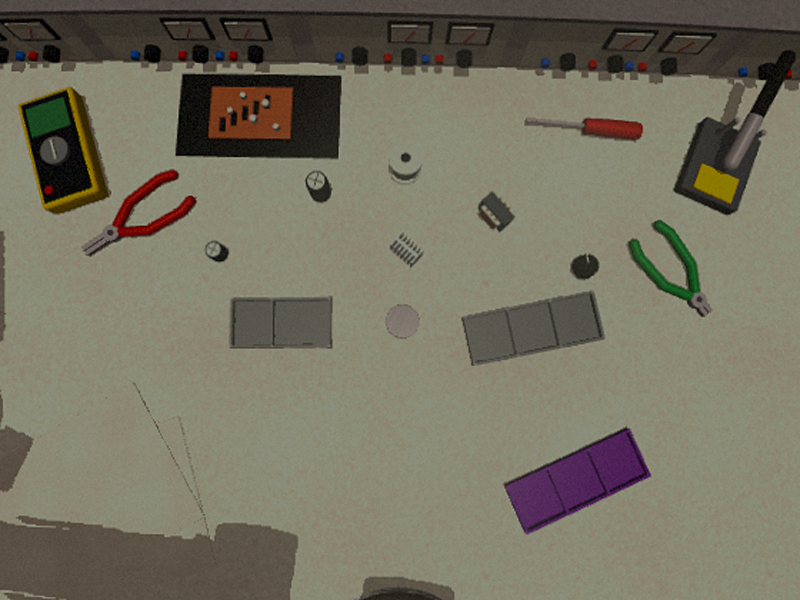

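View pics/scene0.png

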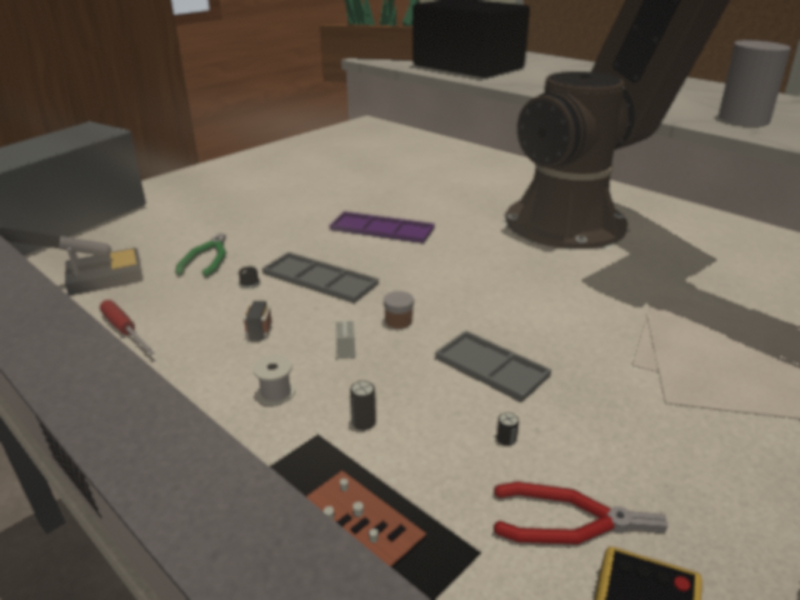

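Candidates (800x600 top picture):
- **Capacitors:** tall at (318,185), short at (216,251). The board's small parts are not meant.
- **Knob:** at (585,265). The wall panel's knobs and the multimeter dial are not meant.
- **Heat sink:** (406,250). **Transformer:** (495,212).
- **Three-bay tray:** grey at (533,328), not the purple one at (577,480).
- **Two-bay tray:** (281,322), narrow bay on the left (+y).
- **Leave standing:** spool (405,166) and jar (402,321).

I'll check these in a close crop.

```bash
python3 - <<'E'
from station import ctrl
import cv2
f=ctrl.grab_frame("top")[:,:,::-1]
for i,(x,y) in enumerate([(140,110),(270,110)]):
    cv2.imwrite(f"pics/crop{i}.png",cv2.convertScaleAbs(cv2.resize(f[y:y+150,x:x+160],None,fx=5,fy=5,interpolation=cv2.INTER_CUBIC)[:600],alpha=1.6)[:, :800])
E
```

```text
(no output)
```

View pics/crop0.png

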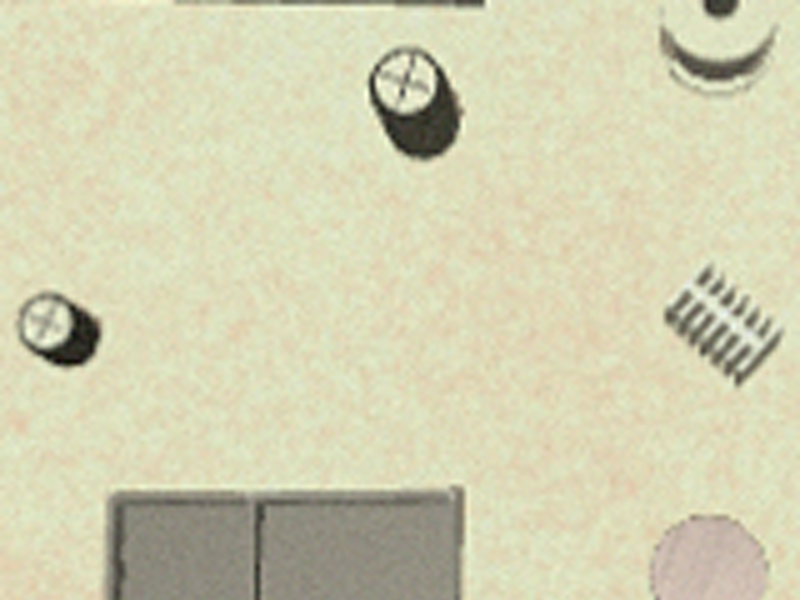

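View pics/crop1.png

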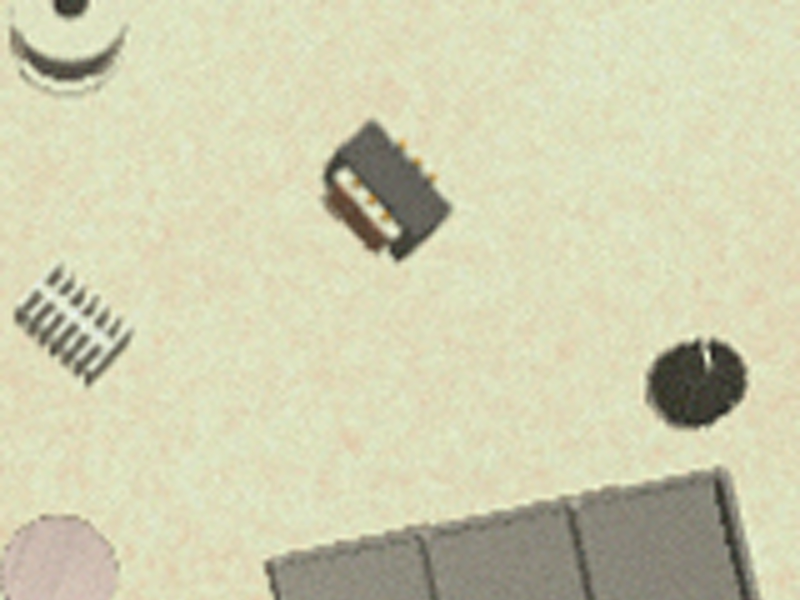

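```bash
cat > h.py <<'E'
from station import ctrl
import cv2, numpy as np
from scipy.spatial.transform import Rotation as R
def cam(name):
    c=ctrl.get_calibration(name)
    if "pose" in c: return c,c["pose"]
    o=ctrl.get_obs(); T=np.eye(4); T[:3,:3]=R.from_rotvec(o["tool_rot"]).as_matrix(); T[:3,3]=o["ee_pos"]
    return c,T@c["mount"]
def K(c): return np.array([[c["fx"],0,c["cx"]],[0,c["fy"],c["cy"]],[0,0,1]]),np.array([c["k1"],0,0,0.])
def ray(c,P,uv,z):
    k,d=K(c); s=cv2.undistortPoints(np.array([[uv]],float),k,d)[0,0]
    v=P[:3,:3]@[s[0],-s[1],-1]; return P[:3,3]+v*(z-P[2,3])/v[2]
def proj(c,P,pts):
    k,d=K(c); q=(np.atleast_2d(pts)-P[:3,3])@P[:3,:3]*[1,-1,-1]
    return cv2.projectPoints(q,np.zeros(3),np.zeros(3),k,d)[0][:,0]
def down(yaw):  # jaw line (tool y) along world angle yaw; two half-turn options
    y=np.array([np.cos(yaw),np.sin(yaw),0]); z=np.array([0,0,-1.]); 
    return R.from_matrix(np.c_[np.cross(y,z),y,z]).as_rotvec()
E
python3 - <<'E'
from h import *
c,P=cam("top")
a=lambda u,v,x0:((u+.5)/5-.5+x0,(v+.5)/5-.5+110)
b=lambda u,v:((u+.5)*.7-.5,(v+.5)*.7-.5)
r=lambda uv,z:ray(c,P,uv,z)[:2]
print("tall",r(a(406,82,140),.052),"short",r(a(46,322,140),.03))
h=[r(a(u,v,270),.033) for u,v in[(60,262),(132,328),(90,385),(15,318)]]
print("hs",np.mean(h,0),[np.linalg.norm(h[i]-h[i-1]) for i in range(4)],np.arctan2(*(h[1]-h[0])[::-1]))
t=[r(a(u,v,270),.04) for u,v in[(373,120),(452,208)]]
print("tr",r(a(392,182,270),.04),np.linalg.norm(t[1]-t[0]),np.arctan2(*(t[1]-t[0])[::-1]))
print("knob",r(a(702,378,270),.022), r(a(74,323,270),.033),"spool",r(b(405,162),.042),"jar",r(b(402,321),.04))
for q in([(231,297),(331,297),(332,348),(231,348)],[(462,317),(594,292),(604,338),(472,364)]):
    p=np.array([r(b(*x),.012) for x in q]); print("tray",p.mean(0),[np.linalg.norm(p[i]-p[i-1]).round(4) for i in range(4)],np.arctan2(*(p[0]-p[1]+p[3]-p[2])[::-1])-np.pi/2)
for n,p in(("A",[.57,.1]),("B",[.55,-.12])):
    for rv in (down(np.pi/2),down(-np.pi/2)):
        q=ctrl.solve_ik([*p,.25],rv); print(n,None if q is None else np.round(q,2))
E
```

```text
tall [0.66837731 0.12397639] short [0.57555013 0.26547476]
hs [ 0.57962677 -0.00141895] [np.float64(0.028600748572621786), np.float64(0.0385881246285777), np.float64(0.028074492861817787), np.float64(0.039541082292765366)] -2.3051712988087316
tr [ 0.63741759 -0.12527312] 0.046758651049889646 -2.4172856914358256
knob [ 0.56533898 -0.25307058] [ 0.57966962 -0.00133142] spool [0.70068946 0.00295114] jar [0.48018048 0.00323516]
tray [0.47731029 0.17008941] [np.float64(0.071), np.float64(0.1396), np.float64(0.0708), np.float64(0.1395)] 0.02020760642743702
tray [ 0.47680227 -0.18059598] [np.float64(0.0662), np.float64(0.1907), np.float64(0.0658), np.float64(0.1892)] 0.20635042250455404
A [ 0.51  0.19 -0.19  0.   -1.19 -2.08]
A [ 0.51  0.19 -0.19  0.   -1.19  1.06]
B [ 0.13  0.17 -0.22  0.   -1.18 -1.7 ]
B [ 0.13  0.17 -0.22  0.   -1.18  1.44]
```

```bash
cat > est.py <<'E'
import numpy as np
tall=(.6684,.1240); short=(.5755,.2655); hs=(.5797,-.0014,-2.305); tr=(.6374,-.1253,-2.417); knob=(.5653,-.2531)
T2=(.4773,.1701,.020); T3=(.4768,-.1806,.206)
E
cat > ov.py <<'E'
from h import *
import est
def circ(p,r,z): a=np.linspace(0,2*np.pi,40); return np.c_[p[0]+r*np.cos(a),p[1]+r*np.sin(a),0*a+z]
def rect(p,w,l,z):
    s,co=np.sin(p[2]),np.cos(p[2]); q=np.array([(1,1),(1,-1),(-1,-1),(-1,1),(1,1)])*[w/2,l/2]
    return np.c_[p[0]+co*q[:,0]-s*q[:,1],p[1]+s*q[:,0]+co*q[:,1],np.full(5,z)]
def overlay(f,c,P,sc=1.42):
    f=cv2.convertScaleAbs(cv2.resize(f[:,:,::-1],None,fx=sc,fy=sc,interpolation=cv2.INTER_CUBIC),alpha=1.4)
    for s in (circ(est.tall,.015,.052),circ(est.short,.0125,.03),rect(est.hs,.04,.025,.035),rect(est.tr,.048,.02,.04),circ(est.knob,.0145,.026),rect(est.T2,.07,.14,.012),rect(est.T3,.07,.19,.012)):
        cv2.polylines(f,[np.int32((proj(c,P,s)+.5)*sc*8)],False,(0,0,255),1,cv2.LINE_AA,3)
    return f
E
python3 - <<'E'
from ov import *
for n,p in(("A",[.57,.12,.25]),("B",[.54,-.12,.25])):
    ctrl.move_ptp(p,down(np.pi/2)); ctrl.pause(.3)
    c,P=cam("wrist"); f=ctrl.grab_frame("wrist"); np.savez(f"w{n}.npz",f=f,P=P); cv2.imwrite(f"pics/w{n}.png",overlay(f,c,P))
print(ctrl.get_obs()["clock"])
E
```

```text
3.9083
```

View pics/wA.png

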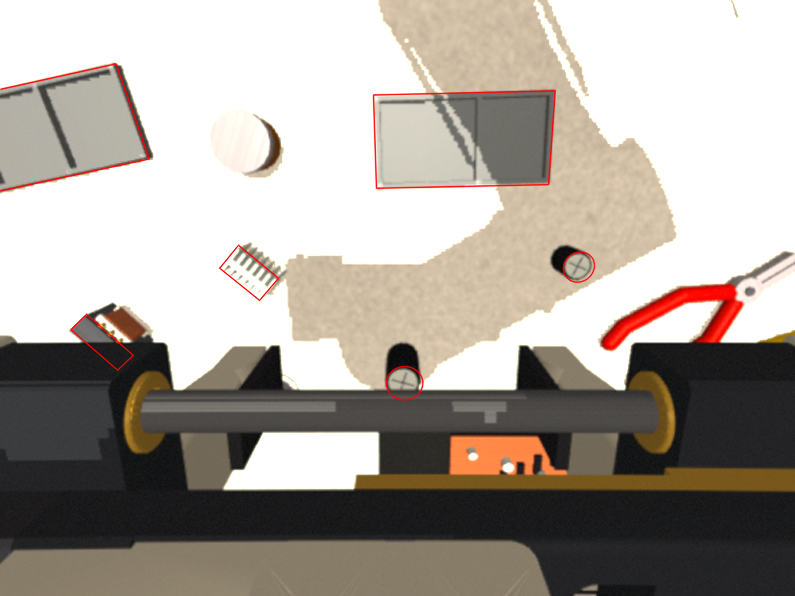

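View pics/wB.png

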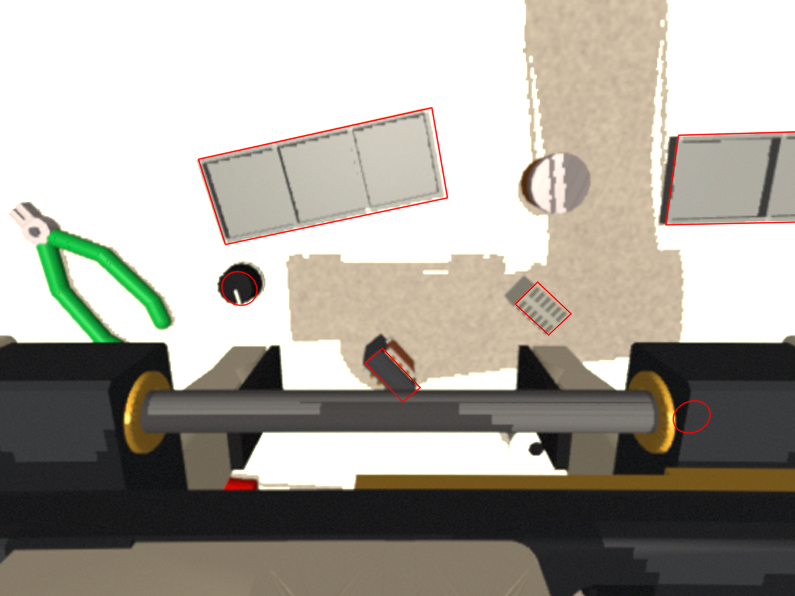

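The overlays match every part and tray to within about 2 mm, in both wrist views as well as the top view. The transformer goes first.

```bash
cat > pp.py <<'E'
from h import *
import est
TIP=ctrl.tip_reach
def ori(p,yaw):
    best=None; q0=ctrl.get_obs()["q"]
    for rv in (down(yaw),down(yaw+np.pi)):
        q=ctrl.solve_ik(p,rv)
        if q is not None and (best is None or abs(q-q0).max()<best[0]): best=(abs(q-q0).max(),rv)
    return best[1]
def inT(T,x,y): s,c=np.sin(T[2]),np.cos(T[2]); return np.array([T[0]+c*x-s*y,T[1]+s*x+c*y])
def pick(xy,yaw,tip,width,force,opening):
    xy=list(xy[:2]); z=tip+TIP
    ctrl.gripper_to(opening)
    p=[*xy,.14]; ctrl.move_ptp(p,ori(p,yaw))
    if ctrl.move_l([*xy,z],feed=.08,f_stop=12): raise SystemExit(f"bumped {ctrl.get_obs()['ee_pos']}")
    ctrl.gripper_to(width-.012,force); w=ctrl.get_obs()["width"]
    ctrl.move_l([*xy,.16],feed=.1); o=ctrl.get_obs()
    print("picked width",w,o["width"],"F",o["finger_force"],"t",o["clock"])
    if abs(o["width"]-width)>.006: raise SystemExit("bad grip")
def place(xy,yaw,tip,width,extra=.016):
    xy=list(xy); z=tip+TIP+.003
    p=[*xy,.16]; ctrl.move_ptp(p,ori(p,yaw))
    ctrl.move_l([*xy,z+.012],feed=.12); ctrl.pause(.2)
    hit=ctrl.move_l([*xy,z-.002],feed=.015,f_stop=3); o=ctrl.get_obs()
    ctrl.gripper_to(width+extra); ctrl.pause(.2); ctrl.move_l([*xy,.16],feed=.1)
    print("placed hit",hit,"dz",o["ee_pos"][2]-z,"t",ctrl.get_obs()["clock"])
E
python3 - <<'E'
from pp import *
pick(est.tr,est.tr[2],.014,.048,30,.075)
place(inT(est.T2,0,-.028),est.T2[2]+np.pi/2,.014,.048)
c,P=cam("top"); cv2.imwrite("pics/after1.png",cv2.resize(ctrl.grab_frame("top")[:,:,::-1],(800,600)))
E
```

```text
picked width 0.0476312352990949 0.048017279320310864 F 29.999498426914215 t 8.8667
placed hit True dz 2.602414998001401e-05 t 14.3833
```

View pics/after1.png

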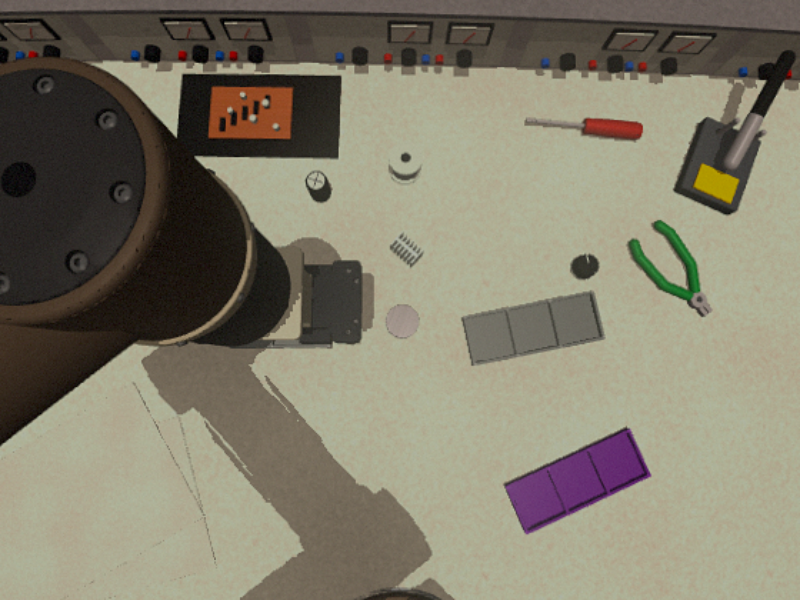

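The transformer is placed; the arm hides it in this picture. The other parts haven't moved: tall capacitor (318,185), heat sink (406,250), knob (585,265), jar (402,321). I'll do the remaining four next.

```bash
python3 - <<'E'
from pp import *
pick(est.tall,est.T2[2],.02,.030,15,.06); place(inT(est.T2,0,.04),est.T2[2],.02,.030)
pick(est.short,0.2,.014,.025,15,.055); place(inT(est.T3,0,0),est.T3[2],.014,.025)
pick(est.hs,est.hs[2],.014,.040,15,.066); place(inT(est.T3,0,.062),est.T3[2],.014,.040)
pick(est.knob,est.T3[2],.0115,.030,12,.06); place(inT(est.T3,0,-.062),est.T3[2],.0115,.030)
ctrl.goto_joints([1.451,.359,.012,0,-1.224,-.288]); ctrl.pause(.3)
import ov
c,P=cam("top"); f=ctrl.grab_frame("top"); g=ov.overlay(f,c,P,4)
cv2.imwrite("pics/end.png",g[780:1130,600:1740][:, :1140:1][:, 0:1140] if 0 else cv2.resize(g[600:1200,560:1760],(800,400)))
s=ctrl.grab_frame("scene")[:,:,::-1]; cv2.imwrite("pics/ends.png",cv2.resize(s[150:310,160:400],(800,533),interpolation=cv2.INTER_CUBIC)); print(ctrl.get_obs()["clock"])
E
```

```text
picked width 0.02994912020467722 0.029794603697458427 F 14.999345988035202 t 19.9083
placed hit True dz -4.804152459941119e-05 t 24.975
picked width 0.024548111046069805 0.0243265356060813 F 14.999934285879135 t 29.6583
placed hit True dz -7.324292921027237e-06 t 35.6667
picked width 0.040528929247842065 0.040043668778133486 F 14.95426207780838 t 40.8167
placed hit True dz -4.057470890353465e-05 t 45.8417
picked width 0.028775844837334055 0.029440030652550332 F 11.979963296907954 t 50.65
placed hit True dz 2.5991412071955933e-05 t 55.4417
58.9667
```

View pics/end.png

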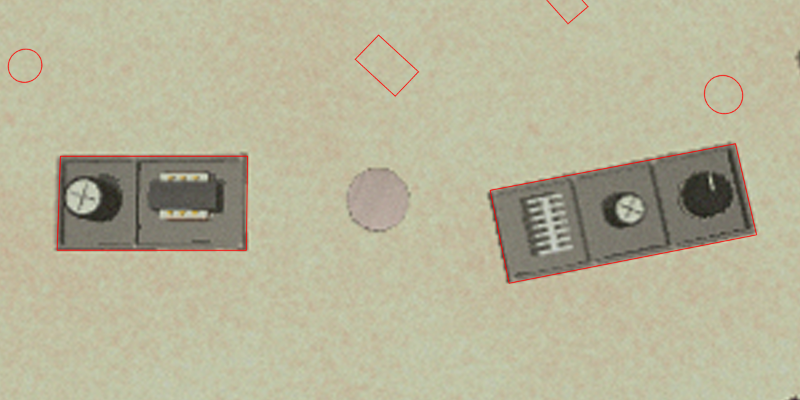

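View pics/ends.png

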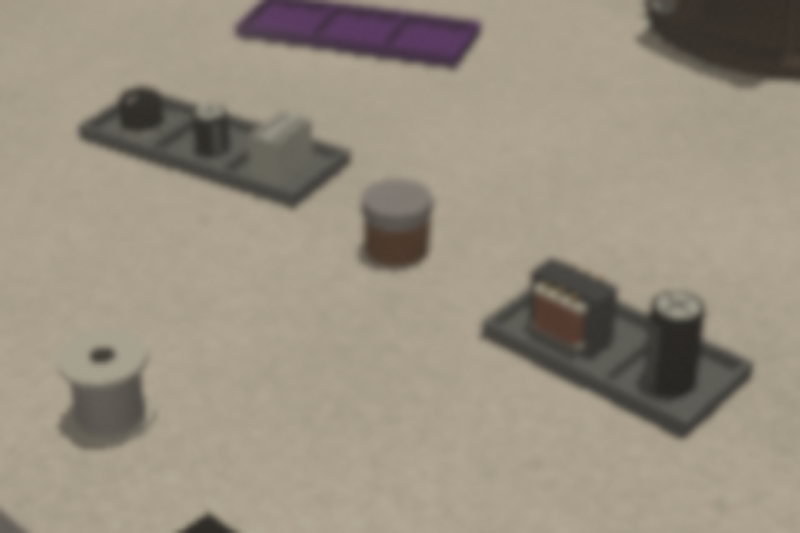

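All five parts stand upright, one to a bay: tall capacitor (85,198), transformer (185,196), heat sink (547,224), short capacitor (627,209), knob (706,194). The jar and spool are still standing in their places, so I'm handing in.

```bash
python3 -c "
from station import ctrl
print(ctrl.job_done())"
```

```text
the job is handed in; nothing more can be done
None
```

Both kits are made up and the job is handed in: all five parts were set down upright in their bays and released by about 59 s, and the spool and jar were left standing where they were; no verdict came back.

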